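# Stand the roller prop up at the cutting station

## Robot

A 6-joint arm with a two-finger parallel gripper is mounted at the origin on the work surface; the furniture and walls round the work are solid. World frame = base frame: x ahead of the robot, y to its left, z up, the work surface at z = 0. Lengths are in m, angles in rad, forces in N, time in s.
With the tool pointing down it reaches from about 0.3 to 0.875 m from the base axis. Payload 6.4 kg.
Tool frame: the origin (TCP) lies at the very end of the fingers, on their centre line; the grasp point (between the pads) lies 19 mm behind it; z points along the fingers, y is the line along which they close (so a half turn about z gives the same grasp; the last joint's range is limited). The gripper opens to 85 mm and grips with 20 to 120 N. Pads are 22 mm wide; open, the fingers measure 114 mm over their backs; the gripper's body (76 mm by 85 mm) begins 54 mm behind the grasp point. The pads swing forward as they close: fully open they stand 13 mm farther back than shut.
Start: joints at [-1.387, 0.181, 1.607, -0, 1.354, -0.206], TCP at [0.219, -0.532, 0.21] pointing down, gripper open.
Joint ranges: [-2.99, 2.99], [-0.89, 2.07], [0.3, 2.58], [-1.14, 4.28], [0, 2.63], [-3.12, 3.12]. Speed limits (rad/s): [2.57, 2.57, 3.01, 3.14, 3.14, 3.14].

## Interface

Orientations are given as a 3x3 rotation matrix whose columns are the frame's x, y, z axes.
In Python, from cell import robot, cams, look_for, pinpoint gives the robot as it stands.
- The arm moves only by the tool send_rows, never from a script. Its argument "motion" is a list that holds one entry, the list of rows, each a list of 7 numbers: the shift along the world's x, y, z in cm, then the turn, a rotation vector about the world's x, y, z in rad, then the finger opening in cm, from 0 to 8.54. In form: [[[x, y, z, wx, wy, wz, grip], ...]]. A call has 1 to 12 rows; each row is the pose to reach, as a shift and turn from the pose commanded when the call began; what a row does not reach only later rows make up. A row lasts 1/8 s, in which the tool goes at most 62.5 mm and 10.7 degrees, less where a joint would pass 70% of its speed; a pose out of reach is approached as far as the arm can. A call with a gripper value outside its range is refused whole. The fingers move at their own pace and stop on an object; "squeeze" is the grip in N (left out, the last holds). Time passes only in rows, so rows that repeat a pose let the fingers close. It gives the time, the measured TCP pose, the force, the opening and the grip force at its end, in the units of the state.
- robot.get_state(): the state, without advancing time (a new reading comes with each control period).
- cams.capture(name): name is "scene" or "top" or "wrist"; returns a dict with "img" (384x512x3 uint8, red, green, blue), "fx", "fy", "cx", "cy" (pixels), "world_from_camera" (4x4, takes a point from camera to world coordinates). Camera axes: x right, y up, looking along -z (the intrinsics and any distortion apply to the point x, -y, -z); pixel columns grow to the right and rows downward; lengths in m; the calibration is good to about 2 mm. A picture is of the moment at which its call begins. There is no depth.
- robot.hand_in(): hands the job in; it is judged then, once.
Trained networks look in a picture, given as the dict that the camera call returned (one of the last four; its "shot" number tells which), for a name from the list of things; names that differ only in an ending like _2 or _b are one class to them, and where a whole thing is asked for, a point or a joint stands for the part that bears it (a point fixed in the world has none). Each returns a list of dicts, best first, with "conf" (0 to 1); they miss things now and then, are a little off and sometimes report something else, mostly with a low value. They report only what shows in the picture. A call takes as long as a camera call.
- look_for(picture, thing): "point" ([column, row] in pixels, amid what is visible of it).
- pinpoint(picture, thing): "point" ([column, row] in pixels: a listed point, or the origin of a listed thing).
The state is a dict: "time_s": time; "q": joint angles; "qvel": joint speeds; "joint_efforts": joint torques, N m; "eef_pos": TCP position; "tool_rot": TCP orientation; "wrist_force": force on the tool from outside, world axes, zero at the start; "ft_torque": the same for the moment, N m; "finger_gap": opening from 0.0 (shut) to 1.0 (fully open); "grasp_force": force on a finger pad.
Only numpy, scipy, OpenCV 4.12 (cv2) and the standard library are available. Lean on these libraries where they do the work, as an engineer would, in place of code of your own. Each camera call takes 0.05 s, during which the arm holds its last target. There are 200 camera calls.

## Task

Take the roller prop out of its narrow tray by the post, lay it down on its side on the open bench and let go. Then take it again by the two square nuts at the ends of its roller axle, lift it clear and, easing the grip, let it swing down in the fingers until it hangs foot down. Stand it gently and upright on the cutting station, its foot flat on the base board midway between and along the two low rails, roller axle square across the rails, and let go without disturbing the other things on the bench.

Things in the scene. Friction and masses are not known exactly. Their poses are not given: they have to be found in the camera images.
- prop_mid (a point): Roller prop, loose, about 0.7 kg, 130 mm tall when upright; centre of its square wooden post (24 x 24 mm, from 16 to 116 mm above the foot's underside), 65 mm up. Own z runs from foot to roller, own x along the axle. It starts lying in the tray along the tray's length, roller end to the tray's +y, axle level, z dipping 6 degrees to the roller; this point is then 25 mm above the surface it lies on
- prop_roller (a point): centre of the roller axle, 110 mm above the foot's underside, 20 mm above the surface when lying; axes as prop_mid. Grey roller, 40 mm diameter, in two halves either side of the post. Square steel axle nuts, 20 x 20 mm, stand 5.5 mm out of the roller's faces, 52 mm over both ends along own x. Flat fingers on the two end faces: some 80 N holds the prop level; eased to about 40 N (varies) the foot swings down about the axle; near zero it slips out
- prop_foot (a point): centre of the underside of the prop's steel foot, 60 x 60 x 16 mm; axes as prop_mid. The foot is most of the weight: the prop's centre of mass lies about 28 mm above this point. The mass varies by a fifth
- tray: plywood tray, fixed, open above, 86 (x) x 170 (y) x 36 (z) mm outside, walls and floor 5 mm; origin at the centre of its underside. Inside it is 76 mm wide: too narrow for fingers beside the roller or the foot, but not beside the post
- station: cutting station, fixed: plywood base board 130 (x) x 250 (y) x 12 mm, from y = +55 to -195 mm of its origin; two low wooden rails along y, 90 mm long, 14 wide, 10 high above the board, 80 apart inside, centred on the origin; at y = -149 mm the face of an upright plywood work rest, 100 mm wide, top 142 mm above the bench. Origin on the bench under the middle of the place between the rails
- prop_place (a point): the middle of the place between the two rails, on the base board's top, 12 mm above the bench; axes as the station. The prop's foot belongs here, its axle along this x (either way round)
- sanding_block: bystander: brown sanding block, 68 x 110 x 30 mm, lying near the robot; origin at its underside. Leave alone
- spare_battery: bystander: black power-tool battery, 74 x 107 x 54 mm, beyond the tray on the left; origin at its underside. Leave alone
- tape_measure: bystander: tape measure, 38 x 87 x 73 mm, standing near the tray on the robot's side; origin at its underside. Leave alone
- screwdriver: bystander: screwdriver, 212 mm long, 31 mm thick, lying on the robot's side of the station; origin at its underside. Leave alone

How it is judged:
On the way, in this order (a step that is already met when the one before it is completed fails the run):
1. the prop lies on its side on the bench, out of the tray and away from the station, let go and at rest (contact force between prop and the fingers below 0.3 N and angle between prop_mid's own z axis and vertical above 1.3 rad and height (world z) of prop_mid below 0.04 m and horizontal distance between prop_mid and tray above 0.1 m and horizontal distance between prop_mid and prop_place above 0.09 m and linear speed of prop below 0.03 m/s), for 0.2 s.
2. the prop hangs from the fingers, foot down within 23 degrees, foot clear of the bench by 30 mm or more (angle between prop_mid's own z axis and vertical below 0.4 rad and height (world z) of prop_foot above 0.03 m and contact force between prop and the fingers above 2 N), for 0.2 s.
At the end, for the whole second after the job is handed in: The prop stands upright (within 3.5 degrees) with its foot flat on the station's board, its centre within 16 mm of the middle of the place between the rails, its axle square across the rails (within 11 degrees), released and at rest (contact force between prop and the fingers below 0.3 N and horizontal distance between prop_foot and prop_place below 0.016 m and z of prop_foot in the frame of prop_place between -0.004 and 0.004 m and angle between prop_foot's own z axis and vertical below 0.06 rad and not (z of prop_roller in the frame of prop_place below 0.1 m) and angle between the x axis of prop_foot and the x axis of prop_place, either way round below 0.2 rad and linear speed of prop below 0.02 m/s); the robot touches nothing.
It fails at once if a bystander is moved by more than 25 mm (distance of any of sanding_block, spare_battery, tape_measure, screwdriver from where it was at the start of the episode above 0.025 m).
It fails at once if the prop is banged or pressed hard on the station (over 80 N) (contact force between prop and station above 80 N).
It fails at once if the prop is let go or dropped over the station with its foot 15 mm or more above the board, or comes down there faster than 0.4 m/s (horizontal distance between prop_foot and prop_place below 0.04 m and angle between prop_foot's own z axis and vertical below 0.6 rad and ((contact force between prop and the fingers below 0.3 N and z of prop_foot in the frame of prop_place above 0.015 m) or (linear speed of prop above 0.4 m/s and z of prop_foot in the frame of prop_place below 0.03 m))).
It also fails if it takes over 58 s, if anything falls off the work surface, if the arm or the gripper's body presses on something with over 40 N, if the wrist force passes 120 N, or if a joint passes its speed limit or range.

## Working session

There is one attempt and no reset: what is moved stays moved. The work goes in short steps, Python scripts to look and compute and a tool call to move; the robot and the scene stay as the last step left them, time stands still between calls to the robot, and variables do not carry over. Pictures are saved under pics/ and viewed, at most 10 in all, crops included, and the job is handed in when it is done.

Besides the shell and the picture viewer there is one more tool, called after ">>>" as a command line: name --argument value ..., lists and objects as JSON in quotes. send_rows: Moves the arm, as the interface text tells. Its arguments: {"type":"object","properties":{"motion":{"type":"array","items":{"type":"array","items":{"type":"array","items":{"type":"number"}}}},"squeeze":{"type":"number"}},"required":["motion"]}

```bash
mkdir -p pics; cat > h.py <<'E'
import numpy as np, cv2
from cell import robot, cams, look_for, pinpoint
def ray(p,uv):
    T=np.array(p["world_from_camera"]);d=np.array([(uv[0]-p["cx"])/p["fx"],-(uv[1]-p["cy"])/p["fy"],-1.])
    d=T[:3,:3]@d;return T[:3,3],d
def at(p,uv,z):
    o,d=ray(p,uv);return o+d*(z-o[2])/d[2]
def save(p,n): cv2.imwrite(f"pics/{n}.png",p["img"][:,:,::-1])
def tri(ps,uvs):
    A=0;b=0
    for p,uv in zip(ps,uvs):
        o,d=ray(p,uv);d=d/np.linalg.norm(d);M=np.eye(3)-np.outer(d,d);A=A+M;b=b+M@o
    return np.linalg.solve(A,b)
E
python3 - <<'E'
from h import *
np.set_printoptions(precision=4,suppress=True)
s=robot.get_state();print(s)
H=dict(prop_mid=.03,prop_roller=.025,prop_foot=.036,tray=0,station=0,prop_place=.012,sanding_block=0,spare_battery=0,tape_measure=0,screwdriver=0)
P={}
for c in("top","scene"):
    p=cams.capture(c);save(p,c+"0");P[c]=p
    T=np.array(p["world_from_camera"]);print(c,p["fx"],p["cx"],p["cy"],T, [k for k in p])
R={}
for t,z in H.items():
    for c,p in P.items():
        r=pinpoint(p,t)
        for q in r[:2]:print(t,c,round(q["conf"],2),np.round(q["point"],1),at(p,q["point"],z))
        if r:R[t,c]=r[0]["point"]
    if (t,"top") in R and (t,"scene") in R: print("  tri",tri([P["top"],P["scene"]],[R[t,"top"],R[t,"scene"]]))
cv2.imwrite("pics/both0.png",cv2.resize(P["top"]["img"][:,:,::-1],(768,576)))
E
```

```text
{'time_s': 0.0, 'q': array([-1.3873,  0.1815,  1.608 ,  0.    ,  1.3538, -0.2063]), 'qvel': array([ 0.0004,  0.0015, -0.0003,  0.0003, -0.0013,  0.0008]), 'joint_efforts': array([  0.0011, -44.4865, -35.1339,  -0.0003,   0.0091,  -0.    ]), 'eef_pos': array([ 0.2184, -0.5312,  0.2088]), 'tool_rot': array([[ 0.925 ,  0.38  , -0.0003],
       [ 0.38  , -0.925 ,  0.0018],
       [ 0.0004, -0.0018, -1.    ]]), 'wrist_force': array([-0.7406,  0.4432, -0.3474]), 'ft_torque': array([-0.0243,  0.0615, -0.0242]), 'grasp_force': 0.0, 'finger_gap': 1.0028135342630935}
top 406.39057388801064 252.16158564145763 188.70520265304293 [[-0.0136  0.9965 -0.083   0.3168]
 [-0.9995 -0.0157 -0.0256  0.0697]
 [-0.0268  0.0826  0.9962  1.2351]
 [ 0.      0.      0.      1.    ]] ['img', 'fx', 'fy', 'cx', 'cy', 'world_from_camera', 'shot']
scene 390.03846789830766 257.89245170692 188.86336546856066 [[-0.5232  0.5039 -0.6873 -0.3287]
 [-0.8521 -0.2945  0.4327  0.5327]
 [ 0.0156  0.812   0.5835  0.6804]
 [ 0.      0.      0.      1.    ]] ['img', 'fx', 'fy', 'cx', 'cy', 'world_from_camera', 'shot']
prop_mid to
[... 885 characters left out ...]
] [0.3879 0.0172 0.    ]
sanding_block scene 0.79 [278.1 206. ] [0.3733 0.0223 0.    ]
  tri [ 0.3873  0.0149 -0.0123]
spare_battery top 0.75 [142.  170.3] [0.482  0.4405 0.    ]
spare_battery scene 0.72 [115.7 236.1] [0.4798 0.4473 0.    ]
spare_battery scene 0.26 [178.3 223.6] [0.4448 0.2926 0.    ]
  tri [ 0.4837  0.4445 -0.0048]
tape_measure top 0.8 [197.5 231.3] [0.2926 0.2691 0.    ]
tape_measure scene 0.85 [210. 258.] [0.2891 0.2754 0.    ]
tape_measure scene 0.16 [160.2 220.3] [0.4818 0.329  0.    ]
  tri [ 0.2934  0.2717 -0.006 ]
screwdriver top 0.55 [370.4 223.1] [ 0.3103 -0.2528  0.    ]
screwdriver scene 0.91 [368.1 189.3] [ 0.3035 -0.2569  0.    ]
  tri [ 0.3077 -0.2563 -0.0025]
```

View pics/both0.png

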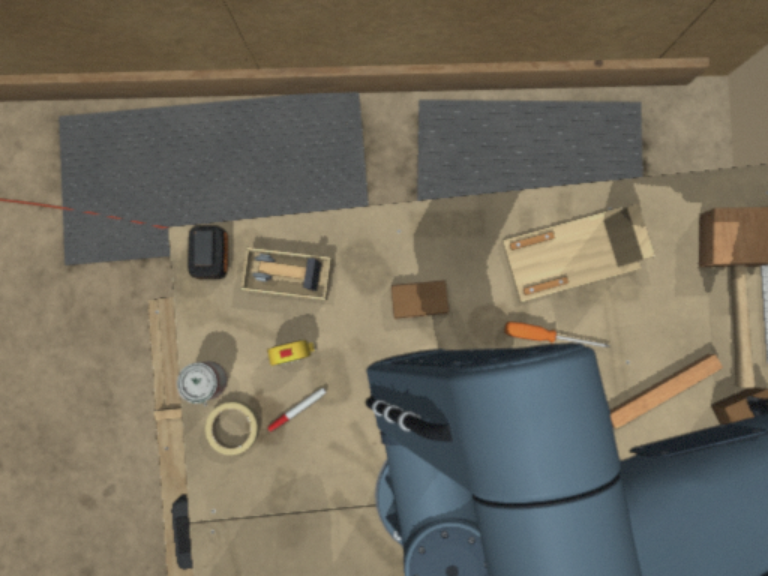

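View pics/scene0.png

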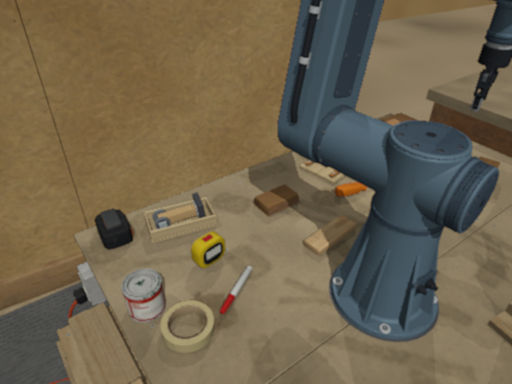

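The top view shows the tray at about (287,274) in the 1.5x picture, with the prop's foot on the right and roller on the left. The station is at about (575,255), yawed roughly +0.25 rad. The scene view agrees, and the network points fit both. I'll move over the tray for a close look.

>>> send_rows --motion '[[[3, 10, 4, 0, 0, 0.15, 8], [6, 20, 4, 0, 0, 0.3, 6], [9, 30, 4, 0, 0, 0.45, 4], [12, 40, 4, 0, 0, 0.6, 4], [15, 50, 4, 0, 0, 0.75, 4], [18, 60, 4, 0, 0, 0.9, 4], [20, 70, 4, 0, 0, 1.05, 4], [22.6, 79.2, 4, 0, 0, 1.08, 4], [22.6, 79.2, 4, 0, 0, 1.08, 4], [22.6, 79.2, 4, 0, 0, 1.08, 4], [22.6, 79.2, 4, 0, 0, 1.08, 4], [22.6, 79.2, 4, 0, 0, 1.08, 4]]]'

```text
time_s: 2.6
eef_pos: [0.4242, 0.1869, 0.2496]
tool_rot: [[0.1, 0.995, 0.001], [0.995, -0.1, -0.0], [0.0, 0.001, -1.0]]
wrist_force: [0.5, -0.3, 0.7]
finger_gap: 0.468
grasp_force: 0.0
```

```bash
cat > m.py <<'E'
from h import *
np.set_printoptions(precision=4,suppress=True)
def meas(names,c,H):
    p=cams.capture(c);out={}
    for t in names:
        r=pinpoint(p,t)
        if r: out[t]=(r[0]["point"],r[0]["conf"]);print(t,c,round(r[0]["conf"],2),np.round(r[0]["point"],1),at(p,r[0]["point"],H[t]))
    return p,out
E
python3 - <<'E'
from m import *
H=dict(prop_mid=.03,prop_roller=.025,prop_foot=.036,tray=0,prop_place=.012,station=0,sanding_block=0)
s=robot.get_state();print(s["eef_pos"],s["q"])
p,o=meas(["prop_mid","prop_roller","prop_foot","tray"],"wrist",H);save(p,"w1")
q,o2=meas(["prop_place","station","prop_mid","prop_roller","prop_foot","tray"],"top",H)
img=cv2.resize(q["img"][80:250,280:480,::-1],(800,680))[:600]
cv2.imwrite("pics/w1b.png",np.vstack([np.hstack([cv2.resize(p["img"][:,:,::-1],(400,300)),cv2.resize(img,(400,300))])]))
E
```

```text
[0.4242 0.1869 0.2496] [ 0.1582 -0.1121  1.8275 -0.0003  1.4248  0.2587]
prop_mid wrist 0.79 [267.3  58.6] [0.4464 0.2922 0.03  ]
prop_foot wrist 0.83 [265. 118.] [0.4378 0.2284 0.036 ]
tray wrist 0.6 [266.9  62.3] [0.4466 0.2897 0.    ]
prop_place top 0.84 [359.6 175.1] [ 0.4546 -0.2228  0.012 ]
station top 0.78 [356.3 172.6] [ 0.4638 -0.2159  0.    ]
prop_roller top 0.65 [356.7 171.8] [ 0.4632 -0.2114  0.025 ]
tray top 0.66 [194.8 183.3] [0.4391 0.277  0.    ]
```

View pics/w1b.png

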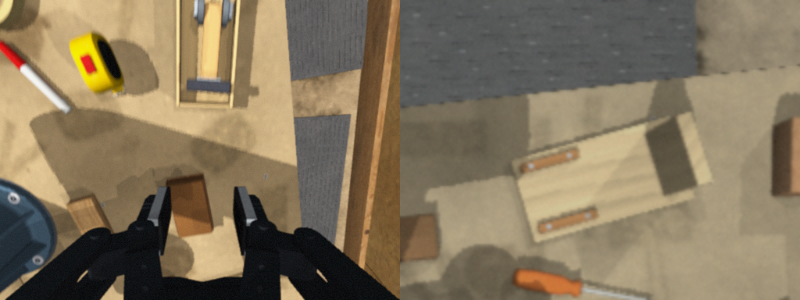

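The wrist picture shows the prop running up the tray at about (210,45) in the half-size view, foot at (208,88). The fingers (left panel bottom) line up with it. The right panel shows the station yawed by about +0.25. Next I go over the post and partway down.

>>> send_rows --motion '[[[1.9, 5, 0, 0, 0, -0.03, 4], [1.9, 8.3, -4, 0, 0, -0.03, 4], [1.9, 8.3, -9, 0, 0, -0.03, 4], [1.9, 8.3, -15, 0, 0, -0.03, 4], [1.9, 8.3, -16, 0, 0, -0.03, 4], [1.9, 8.3, -16, 0, 0, -0.03, 4], [1.9, 8.3, -16, 0, 0, -0.03, 4]]]'

```text
time_s: 4.08
eef_pos: [0.4451, 0.268, 0.092]
tool_rot: [[0.131, 0.991, 0.005], [0.991, -0.131, 0.002], [0.002, 0.004, -1.0]]
wrist_force: [0.7, 0.5, 1.0]
finger_gap: 0.47
grasp_force: 0.0
```

```bash
python3 - <<'E'
from m import *
H=dict(prop_mid=.03,prop_roller=.025,prop_foot=.036)
s=robot.get_state();print(s["eef_pos"],s["finger_gap"])
p,o=meas(["prop_mid","prop_roller","prop_foot"],"wrist",H);save(p,"w2")
meas(["prop_mid","prop_roller","prop_foot"],"scene",H)
meas(["prop_mid","prop_roller","prop_foot"],"top",H)
E
```

```text
[0.4451 0.268  0.092 ] 0.46971340415699203
prop_mid wrist 0.66 [257.5 165.6] [0.4494 0.2933 0.03  ]
prop_roller wrist 0.84 [258.3 105. ] [0.4555 0.3353 0.025 ]
prop_foot wrist 0.97 [252.7 250.4] [0.4369 0.228  0.036 ]
prop_mid scene 0.96 [177.7 213. ] [0.4511 0.2884 0.03  ]
prop_roller scene 0.61 [161.2 217.9] [0.4599 0.3309 0.025 ]
prop_foot scene 0.65 [198.5 206.8] [0.4404 0.2335 0.036 ]
prop_foot top 0.72 [210.5 183. ] [0.4357 0.2241 0.036 ]
```

View pics/w2.png

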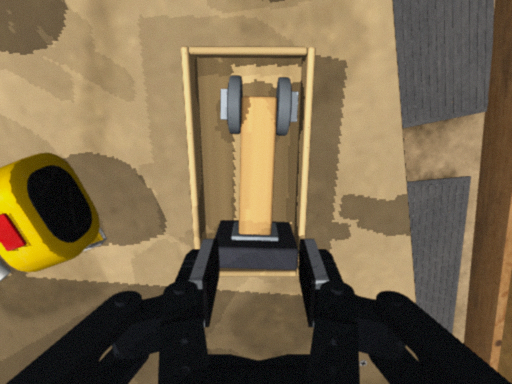

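The wrist view shows the prop in the tray: roller at about (260,105), post on column 257, foot at (257,245), and fingers on either side at columns 212 and 308. I'll check the lateral fit against the tray walls.

```bash
cat >> h.py <<'E'
def proj(p,X):
    T=np.linalg.inv(np.array(p["world_from_camera"]));c=T[:3,:3]@np.array(X)+T[:3,3]
    return np.array([p["cx"]-p["fx"]*c[0]/c[2],p["cy"]+p["fy"]*c[1]/c[2]])
E
python3 - <<'E'
from m import *
p=cams.capture("wrist");s=robot.get_state();R=s["tool_rot"];t=s["eef_pos"]
print(p["cx"],p["cy"],p["fx"])
for z in(.092,.036,.042,.005):
    for k in(-.038,-.012,0,.012,.038): print(z,k,proj(p,[*(t[:2]+R[:2,1]*k),z]), proj(p,[*(t[:2]+R[:2,1]*k+.03*R[:2,0]),z]))
g=p["img"].astype(int)
for r in(215,200): print(r,[(c,tuple(g[r,c])) for c in range(184,322,3)])
E
```

```text
258.41905627445635 188.52908221569706 319.54872565347057
0.092 -0.038 [188.3099 238.93  ] [184.347  188.3755]
0.092 -0.012 [234.5829 238.9486] [233.2519 188.3961]
0.092 0 [255.9392 238.9572] [255.8229 188.4056]
0.092 0.012 [277.2951 238.9658] [278.3934 188.4152]
0.092 0.038 [323.565  238.9844] [327.2949 188.4358]
0.036 -0.038 [204.2936 202.6574] [201.9661 162.5545]
0.036 -0.012 [240.0181 202.6722] [239.2393 162.5705]
0.036 0 [256.5061 202.6791] [256.442 162.578]
0.036 0.012 [272.9938 202.686 ] [273.6445 162.5854]
0.036 0.038 [308.7166 202.7008] [310.9157 162.6014]
0.042 -0.038 [202.9383 205.7329] [200.4897 164.7182]
0.042 -0.012 [239.5573 205.7481] [238.7376 164.7346]
0.042 0 [256.458  205.7551] [256.3901 164.7422]
0.042 0.012 [273.3585 205.7621] [274.0424 164.7498]
0.042 0.038 [309.9756 205.7773] [312.2882 164.7663]
0.005 -0.038 [210.3592 188.8923] [208.5349 152.9278]
0.005 -0.012 [242.0808 188.9056] [241.4716 152.9421]
0.005 0 [256.7212 188.9118] [256.6728 152.9487]
0.005 0.012 [271.3615 188.9179] [271.8739 152.9553]
0.005 0.038 [303.0816 188.9313] [304.809  152.9697]
215 [(184, (n
[... 4189 characters left out ...]
 np.int64(76))), (283, (np.int64(132), np.int64(109), np.int64(73))), (286, (np.int64(127), np.int64(105), np.int64(70))), (289, (np.int64(125), np.int64(102), np.int64(73))), (292, (np.int64(110), np.int64(91), np.int64(59))), (295, (np.int64(113), np.int64(93), np.int64(65))), (298, (np.int64(104), np.int64(85), np.int64(55))), (301, (np.int64(119), np.int64(98), np.int64(65))), (304, (np.int64(172), np.int64(141), np.int64(96))), (307, (np.int64(237), np.int64(214), np.int64(152))), (310, (np.int64(198), np.int64(168), np.int64(115))), (313, (np.int64(117), np.int64(98), np.int64(69))), (316, (np.int64(115), np.int64(96), np.int64(67))), (319, (np.int64(110), np.int64(91), np.int64(66)))]
```

>>> send_rows --motion '[[[0, 0, 0, 0, 0, 0, 3.2], [0, 0, -2, 0, 0, 0, 3.2], [0, 0, -4, 0, 0, -0.01, 3.2], [0, 0, -6, 0, 0, -0.02, 3.2], [0, 0, -7.2, 0, 0, -0.02, 3.2], [0, 0, -7.8, 0, 0, -0.02, 3.2], [0, 0, -7.8, 0, 0, -0.02, 3.2], [0, 0, -7.8, 0, 0, -0.02, 1.6], [0, 0, -7.8, 0, 0, -0.02, 1.6], [0, 0, -7.8, 0, 0, -0.02, 1.6], [0, 0, -7.8, 0, 0, -0.02, 1.6]]]' --squeeze 80

```text
time_s: 6.1
eef_pos: [0.4433, 0.2677, 0.0119]
tool_rot: [[0.15, 0.989, 0.001], [0.989, -0.15, 0.0], [0.001, 0.001, -1.0]]
wrist_force: [-2.0, -0.6, 5.4]
finger_gap: 0.254
grasp_force: 79.3
```

>>> send_rows --motion '[[[0, 0, 1, 0, 0, 0, 1.6], [0, 0, 3, 0, 0, 0, 1.6], [0, 0, 6, 0, 0, 0, 1.6], [0, 0, 8, 0, 0, 0, 1.6], [1.5, -5, 8, 0, 0, 0.05, 1.6], [3, -10, 8, 0, 0, 0.1, 1.6], [4, -15, 8, 0, 0, 0.15, 1.6], [4.7, -19.3, 8, 0, 0, 0.15, 1.6], [4.7, -19.3, 6, 0, 0, 0.15, 1.6], [4.7, -19.3, 3, 0, 0, 0.15, 1.6], [4.7, -19.3, 3, 0, 0, 0.15, 1.6]]]'

```text
time_s: 7.48
eef_pos: [0.4864, 0.0746, 0.0386]
tool_rot: [[0.001, 1.0, -0.007], [1.0, -0.001, 0.001], [0.001, -0.007, -1.0]]
wrist_force: [-0.4, 0.3, -6.0]
finger_gap: 0.254
grasp_force: 80.1
```

```bash
python3 - <<'E'
from m import *
H=dict(prop_mid=.055,prop_roller=.05,prop_foot=.06)
s=robot.get_state();print(s["eef_pos"],s["finger_gap"],s["wrist_force"])
p,o=meas(["prop_mid","prop_roller","prop_foot"],"wrist",H)
q,o=meas(["prop_mid","prop_roller","prop_foot"],"scene",H)
cv2.imwrite("pics/c3.png",np.hstack([cv2.resize(p["img"][:,:,::-1],(400,300)),cv2.resize(q["img"][120:280,130:343,::-1],(400,300))]))
E
```

```text
[0.4864 0.0746 0.0386] 0.2541264175909546 [-0.3861  0.2609 -5.9865]
prop_mid wrist 0.97 [260.1 209.8] [0.489  0.0978 0.055 ]
prop_roller wrist 0.57 [259.9 118.5] [0.4888 0.1419 0.05  ]
prop_foot wrist 0.82 [256.8 324.9] [0.4872 0.0314 0.06  ]
prop_mid scene 0.59 [234.5 174.8] [0.5013 0.0909 0.055 ]
prop_roller scene 0.68 [221.8 183.4] [0.4876 0.1393 0.05  ]
prop_foot scene 0.76 [254.9 166.4] [0.5037 0.0207 0.06  ]
```

View pics/c3.png

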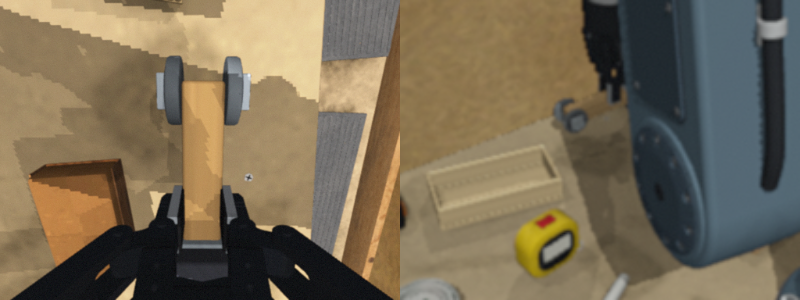

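The prop is held level by the post (left panel: roller at (204,90), post at column 203). The tray is empty and the sanding block is clear at lower left. Now lower and release.

>>> send_rows --motion '[[[0, 0, -1.5, 0, 0, 0, 1.6], [0, 0, -2.5, 0, 0, 0, 1.6], [0, 0, -3.1, 0, 0, 0, 1.6], [0, 0, -3.1, 0, 0, 0, 1.6], [0, 0, -3.1, 0, 0, 0, 3], [0, 0, -3.1, 0, 0, 0, 4], [0, 0, -3.1, 0, 0, 0, 4], [0, 0, 1, 0, 0, 0, 4], [0, 0, 5, 0, 0, 0, 6], [0, 2, 8, 0, 0, 0, 8.4], [0, 2, 8, 0, 0, 0, 8.4], [0, 2, 8, 0, 0, 0, 8.4]]]'

```text
time_s: 9.38
eef_pos: [0.4894, 0.0944, 0.1207]
tool_rot: [[0.001, 1.0, -0.0], [1.0, -0.001, -0.0], [-0.0, -0.0, -1.0]]
wrist_force: [0.1, -0.1, -0.3]
finger_gap: 0.982
grasp_force: 0.0
```

```bash
python3 - <<'E'
from m import *
H=dict(prop_mid=.025,prop_roller=.02,prop_foot=.031)
s=robot.get_state();print(s["eef_pos"],s["finger_gap"],s["wrist_force"])
p,o=meas(["prop_mid","prop_roller","prop_foot"],"wrist",H)
p,o=meas(["prop_mid","prop_roller","prop_foot"],"top",H)
q,o=meas(["prop_mid","prop_roller","prop_foot"],"scene",H)
E
```

```text
[0.4894 0.0944 0.1207] 0.9823694337110858 [ 0.0935 -0.1131 -0.2884]
prop_mid wrist 0.8 [256.4 178.4] [0.4893 0.0997 0.025 ]
prop_roller wrist 0.75 [260.1 123. ] [0.4923 0.1454 0.02  ]
prop_foot wrist 0.56 [257.6 248.4] [0.4902 0.036  0.031 ]
prop_mid top 0.49 [257.2 162.4] [0.4966 0.0845 0.025 ]
prop_roller top 0.51 [238.7 167.3] [0.4835 0.1406 0.02  ]
prop_foot top 0.57 [276.2 163.2] [0.4924 0.0278 0.031 ]
prop_mid scene 0.79 [233.  187.9] [0.4836 0.1063 0.025 ]
prop_roller scene 0.96 [221.2 193.1] [0.4843 0.1442 0.02  ]
prop_foot scene 0.9 [252.8 179.6] [0.4837 0.0397 0.031 ]
```

```bash
python3 - <<'E'
from m import *
p=cams.capture("wrist");s=robot.get_state();R=s["tool_rot"];t=s["eef_pos"]
im=cv2.resize(p["img"][:,:,::-1],(800,600)).copy();k=800/512
h=.0427*s["finger_gap"]
for d,c in((0,(0,0,255)),(.0065,(0,255,255)),(.013,(0,255,0))):
    for sg in(-1,1):
        pts=[proj(p,t+R@[x,sg*h,-d]) for x in(-.011,.011)]
        cv2.line(im,*[tuple(int(v*k) for v in q) for q in pts],c,1)
cv2.imwrite("pics/c4.png",im)
E
```

```text
(no output)
```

View pics/c4.png

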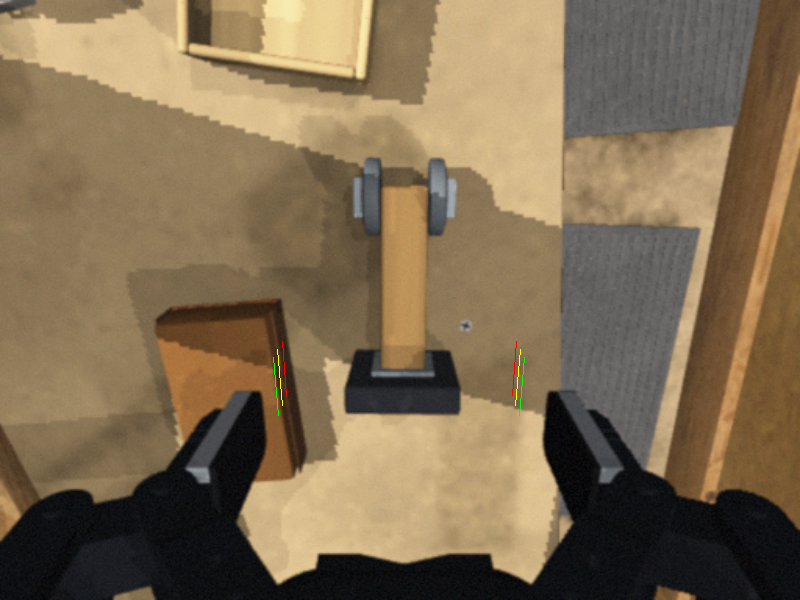

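The wrist view shows the prop flat on the bench: roller nuts at (357,198) and (455,198), foot at (402,382). The open fingertips appear farther back than my TCP projection, so I'll check the camera geometry before descending.

```bash
python3 - <<'E'
from m import *
p=cams.capture("wrist");s=robot.get_state();R=s["tool_rot"];t=s["eef_pos"]
T=np.array(p["world_from_camera"]);print("cam in tool",R.T@(T[:3,3]-t));print(R.T@T[:3,:3])
k=512/800
# pixel corners of fingertips; intersect rays with pad planes y=+-h and list x,z in tool
h=.0427*s["finger_gap"]
for uv,sg in(((250,392),-1),((265,392),-1),((262,450),-1),((188,478),-1),((545,392),1),((560,392),1),((548,450),1)):
    o,d=ray(p,(uv[0]*k,uv[1]*k));o=R.T@(o-t);d=R.T@d
    for yy in(h,h+.0145): print(uv,yy,o+d*(sg*yy-o[1])/d[1])
E
```

```text
cam in tool [ 0.0844  0.0016 -0.1637]
[[ 0.0004  0.9467  0.3221]
 [ 1.     -0.0004 -0.0001]
 [ 0.0001  0.3221 -0.9467]]
(250, 392) 0.042117904432079474 [ 0.0125 -0.0421 -0.0383]
(250, 392) 0.05661790443207947 [-0.0114 -0.0566  0.0033]
(265, 392) 0.042117904432079474 [ 0.0047 -0.0421 -0.0247]
(265, 392) 0.05661790443207947 [-0.0217 -0.0566  0.0214]
(262, 450) 0.042117904432079474 [-0.0105 -0.0421 -0.0334]
(262, 450) 0.05661790443207947 [-0.0421 -0.0566  0.0098]
(188, 478) 0.042117904432079474 [ 0.0167 -0.0421 -0.0799]
(188, 478) 0.05661790443207947 [-0.0058 -0.0566 -0.0521]
(545, 392) 0.042117904432079474 [ 0.0118  0.0421 -0.037 ]
(545, 392) 0.05661790443207947 [-0.0141  0.0566  0.0082]
(560, 392) 0.042117904432079474 [ 0.0188  0.0421 -0.0492]
(560, 392) 0.05661790443207947 [-0.0047  0.0566 -0.0083]
(548, 450) 0.042117904432079474 [-0.0021  0.0421 -0.045 ]
(548, 450) 0.05661790443207947 [-0.033   0.0566 -0.0025]
```

>>> send_rows --motion '[[[0, 3, 0, 0, 0, 0, 6.6], [0, 5, 0, 0, 0, 0, 6.6], [0, 5, -3, 0, 0, 0, 6.6], [0, 5, -6, 0, 0, 0, 6.6], [0, 5, -9, 0, 0, 0, 6.6], [0, 5, -10.8, 0, 0, 0, 6.6], [0, 5, -11.6, 0, 0, 0, 6.6], [0, 5, -11.6, 0, 0, 0, 6.6], [0, 5, -11.6, 0, 0, 0, 6.6]]]'

```text
time_s: 11.2
eef_pos: [0.4908, 0.1446, 0.0061]
tool_rot: [[0.001, 1.0, 0.002], [1.0, -0.001, 0.0], [0.0, 0.002, -1.0]]
wrist_force: [-0.2, -0.4, 0.2]
finger_gap: 0.774
grasp_force: 0.0
```

```bash
python3 - <<'E'
from m import *
p=cams.capture("wrist");save(p,"w5");s=robot.get_state();R=s["tool_rot"];t=s["eef_pos"]
print(t,s["wrist_force"],s["finger_gap"],s["grasp_force"])
p,o=meas(["prop_roller","prop_foot"],"wrist",dict(prop_roller=.02,prop_foot=.031))
cv2.imwrite("pics/c5.png",cv2.resize(p["img"][150:384,120:400,::-1],(700,585),interpolation=cv2.INTER_CUBIC))
for x in(0,.011): print(proj(p,t+R@[x,.026,-.0]),proj(p,t+R@[x,.033,-.0]),proj(p,t+R@[x,.033,-.0375]))
E
```

```text
[0.4908 0.1446 0.0062] [ 0.057  -0.0196 -0.3516] 0.7723101309553897 0.0
prop_roller wrist 0.81 [257.4 249.7] [0.4918 0.1438 0.02  ]
prop_foot wrist 0.17 [255.5 246.9] [0.4909 0.1516 0.031 ]
[301.252  236.2854] [313.5288 236.2903] [326.8611 274.1567]
[302.1095 218.6057] [314.6298 218.6107] [328.565  253.0296]
```

View pics/c5.png

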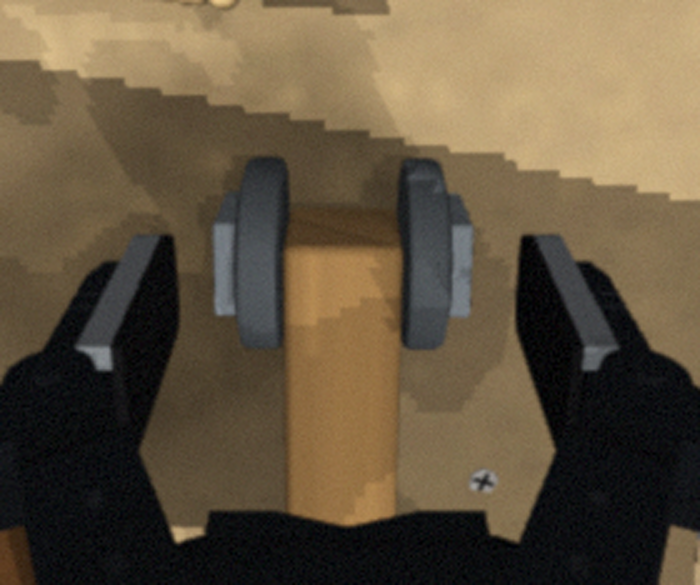

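The nuts sit at about (225,268) and (460,268) in this crop, midway between the pads at (150,290) and (550,290), so lateral alignment is good. Fingertip height is still in doubt. I'll check it from the scene camera, with the expected tip positions overlaid.

```bash
python3 - <<'E'
from m import *
p=cams.capture("wrist");s=robot.get_state();R=s["tool_rot"];t=s["eef_pos"]
for uv in((330,244.8),(360,288)):
    o,d=ray(p,uv);o=R.T@(o-t);d=R.T@d
    print(uv,o+d*(.011-o[0])/d[0], o+d*(-.011-o[0])/d[0])
q=cams.capture("scene");k=10;c0,r0=190,150
im=cv2.resize(q["img"][r0:r0+60,c0:c0+80,::-1],(800,600),interpolation=cv2.INTER_CUBIC)
for z,c in((0,(0,0,255)),(-.0375,(0,255,0))):
    for y in(-.033,.033):
        u=(proj(q,t+R@[0.011,y,z])-[c0,r0])*k;cv2.circle(im,tuple(int(v) for v in u),5,c,-1)
for X in([*t[:2],0],):
    u=(proj(q,X)-[c0,r0])*k;cv2.circle(im,tuple(int(v) for v in u),5,(255,0,0),-1)
cv2.imwrite("pics/c6.png",im)
E
```

```text
(330, 244.8) [ 0.011   0.0354 -0.0301] [-0.011   0.0455  0.0099]
(360, 288) [ 0.011   0.0396 -0.0631] [-0.011   0.051  -0.0329]
```

View pics/c6.png

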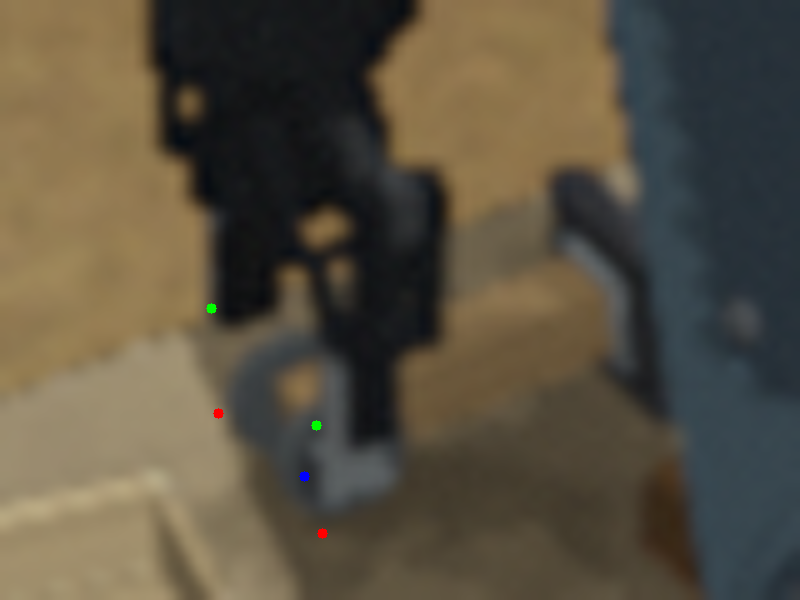

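Both views agree that the fingertips really end about 30 mm behind the reported TCP at this opening: in the scene crop the near tip is at (370,440), close to the green marks. So I need to go lower, in small steps while watching the force.

>>> send_rows --motion '[[[0, 0, -0.5, 0, 0, 0, 6.6], [0, 0, -0.9, 0, 0, 0, 6.6], [0, 0, -1.1, 0, 0, 0, 6.6], [0, 0, -1.1, 0, 0, 0, 6.6]]]'

```text
time_s: 12.0
eef_pos: [0.4896, 0.1445, -0.0062]
tool_rot: [[0.001, 1.0, -0.001], [1.0, -0.001, -0.0], [-0.0, -0.001, -1.0]]
wrist_force: [0.6, -0.0, 0.3]
finger_gap: 0.776
grasp_force: 0.0
```

>>> send_rows --motion '[[[0, 0, -0.1, 0, 0, 0, 6.6], [0, 0, -0.2, 0, 0, 0, 6.6], [0, 0, -0.2, 0, 0, 0, 6.6]]]'

```text
time_s: 12.38
eef_pos: [0.4898, 0.1445, -0.0079]
tool_rot: [[0.001, 1.0, -0.0], [1.0, -0.001, 0.0], [0.0, -0.0, -1.0]]
wrist_force: [-0.1, -0.3, 0.4]
finger_gap: 0.772
grasp_force: 0.0
```

>>> send_rows --motion '[[[0, 0, -0.1, 0, 0, 0, 6.6], [0, 0, -0.2, 0, 0, 0, 6.6], [0, 0, -0.2, 0, 0, 0, 6.6]]]'

```text
time_s: 12.75
eef_pos: [0.4897, 0.1445, -0.01]
tool_rot: [[0.001, 1.0, -0.0], [1.0, -0.001, -0.0], [-0.0, -0.0, -1.0]]
wrist_force: [0.7, -0.2, -0.4]
finger_gap: 0.779
grasp_force: 0.0
```

>>> send_rows --motion '[[[0, 0, -0.1, 0, 0, 0, 6.6], [0, 0, -0.2, 0, 0, 0, 6.6], [0, 0, -0.2, 0, 0, 0, 6.6]]]'

```text
time_s: 13.12
eef_pos: [0.4897, 0.1445, -0.012]
tool_rot: [[0.001, 1.0, -0.0], [1.0, -0.001, -0.0], [-0.0, -0.0, -1.0]]
wrist_force: [0.5, 0.0, 1.0]
finger_gap: 0.776
grasp_force: 0.0
```

>>> send_rows --motion '[[[0, 0, -0.1, 0, 0, 0, 6.6], [0, 0, -0.2, 0, 0, 0, 6.6], [0, 0, -0.2, 0, 0, 0, 6.6]]]'

```text
time_s: 13.5
eef_pos: [0.4897, 0.1445, -0.0139]
tool_rot: [[0.001, 1.0, -0.0], [1.0, -0.001, 0.0], [0.0, -0.0, -1.0]]
wrist_force: [0.9, 0.6, 0.4]
finger_gap: 0.774
grasp_force: 0.0
```

>>> send_rows --motion '[[[0, 0, -0.1, 0, 0, 0, 6.6], [0, 0, -0.2, 0, 0, 0, 6.6], [0, 0, -0.2, 0, 0, 0, 6.6]]]'

```text
time_s: 13.88
eef_pos: [0.4897, 0.1445, -0.016]
tool_rot: [[0.001, 1.0, -0.0], [1.0, -0.001, 0.0], [0.0, -0.0, -1.0]]
wrist_force: [-0.0, 0.1, 0.7]
finger_gap: 0.772
grasp_force: 0.0
```

>>> send_rows --motion '[[[0, 0, -0.2, 0, 0, 0, 6.0], [0, 0, -0.4, 0, 0, 0, 5.8], [0, 0, -0.4, 0, 0, 0, 5.8]]]'

```text
time_s: 14.25
eef_pos: [0.4896, 0.1445, -0.0201]
tool_rot: [[0.001, 1.0, -0.001], [1.0, -0.001, -0.0], [-0.0, -0.001, -1.0]]
wrist_force: [0.4, 0.8, 0.1]
finger_gap: 0.678
grasp_force: 0.0
```

>>> send_rows --motion '[[[0, 0, -0.1, 0, 0, 0, 5.8], [0, 0, -0.2, 0, 0, 0, 5.8], [0, 0, -0.2, 0, 0, 0, 5.8]]]'

```text
time_s: 14.62
eef_pos: [0.4898, 0.1445, -0.0219]
tool_rot: [[0.001, 1.0, -0.0], [1.0, -0.001, 0.0], [0.0, -0.0, -1.0]]
wrist_force: [-0.2, 0.4, -0.1]
finger_gap: 0.677
grasp_force: 0.0
```

```bash
python3 - <<'E'
from m import *
p=cams.capture("wrist");s=robot.get_state();R=s["tool_rot"];t=s["eef_pos"];print(t,s["finger_gap"])
q=cams.capture("scene");k=8;c0,r0=195,160
a=cv2.resize(q["img"][r0:r0+50,c0:c0+50,::-1],(400,400),interpolation=cv2.INTER_CUBIC)
b=cv2.resize(p["img"][190:350,160:360,::-1],(500,400),interpolation=cv2.INTER_CUBIC)[:,50:450]
cv2.imwrite("pics/c7.png",np.hstack([a,b]))
E
```

```text
[ 0.4898  0.1445 -0.0219] 0.6813210802883607
```

View pics/c7.png

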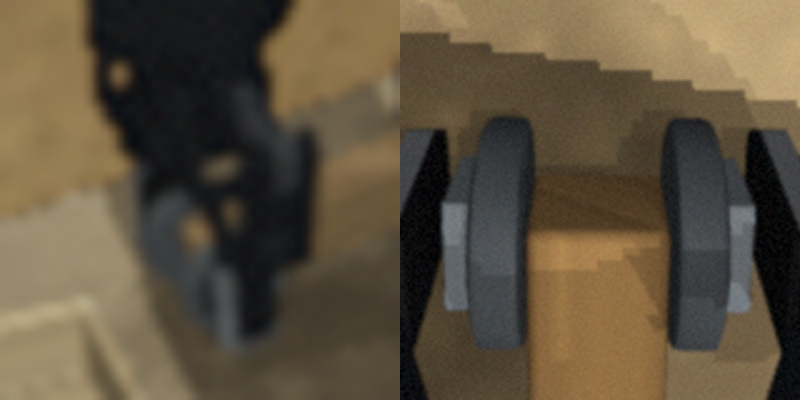

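The pads now flank the nuts, which sit at about (455,235) and (740,235) on the right, centred fore and aft, with the tips just above the bench. Close firmly and lift.

>>> send_rows --motion '[[[0, 0, 0, 0, 0, 0, 4.6], [0, 0, 0, 0, 0, 0, 4.6], [0, 0, 0, 0, 0, 0, 4.6], [0, 0, 0, 0, 0, 0, 4.6], [0, 0, 0, 0, 0, 0, 4.6]]]' --squeeze 90

```text
time_s: 15.35
eef_pos: [0.4901, 0.1446, -0.0214]
tool_rot: [[0.001, 1.0, 0.0], [1.0, -0.001, 0.0], [0.0, 0.0, -1.0]]
wrist_force: [-1.1, 0.0, 5.6]
finger_gap: 0.594
grasp_force: 92.7
```

>>> send_rows --motion '[[[0, 0, 1, 0, 0, 0, 4.6], [0, 0, 3, 0, 0, 0, 4.6], [0, 0, 6, 0, 0, 0, 4.6], [0, 0, 9, 0, 0, 0, 4.6], [0, 0, 13, 0, 0, 0, 4.6], [0, 0, 17, 0, 0, 0, 4.6], [0, 0, 20, 0, 0, 0, 4.6], [0, 0, 20, 0, 0, 0, 4.6], [0, 0, 20, 0, 0, 0, 4.6]]]'

```text
time_s: 16.48
eef_pos: [0.4883, 0.1446, 0.1762]
tool_rot: [[0.001, 1.0, -0.003], [1.0, -0.001, 0.0], [0.0, -0.003, -1.0]]
wrist_force: [-1.2, -0.4, -7.5]
finger_gap: 0.591
grasp_force: 95.0
```

```bash
cat > hang.py <<'E'
from m import *
s=robot.get_state();t=s["eef_pos"];print(t,s["finger_gap"],s["grasp_force"],s["wrist_force"],s["ft_torque"])
P=[cams.capture(c) for c in("wrist","scene","top")]
for n in("prop_roller","prop_mid","prop_foot"):
    uv=[];ps=[]
    for p,c in zip(P,"wst"):
        r=pinpoint(p,n)
        if r and r[0]["conf"]>.3: uv.append(r[0]["point"]);ps.append(p);print(n,c,round(r[0]["conf"],2),np.round(r[0]["point"]))
    if len(ps)>1: X=tri(ps,uv);print("  ",X,"tool",s["tool_rot"].T@(X-t))
E
python3 hang.py
```

```text
[0.4883 0.1446 0.1762] 0.5909943526580922 94.95169758796692 [-1.2369 -0.3659 -7.5468] [ 0.5374 -0.0089  0.0369]
prop_roller w 0.92 [260. 281.]
prop_roller s 0.89 [219. 129.]
prop_roller t 0.82 [232. 156.]
   [0.488  0.1434 0.22  ] tool [-0.0012 -0.0005 -0.0438]
prop_mid w 0.73 [254. 365.]
prop_mid s 0.58 [234. 123.]
prop_mid t 0.65 [255. 155.]
   [0.4886 0.0916 0.2204] tool [-0.053   0.0002 -0.0442]
prop_foot s 0.68 [254. 116.]
prop_foot t 0.76 [277. 153.]
   [0.4888 0.032  0.2299] tool [-0.1125  0.0004 -0.0537]
```

>>> send_rows --motion '[[[0, 0, 0, 0, 0, 0, 4.6], [0, 0, 0, 0, 0, 0, 4.6], [0, 0, 0, 0, 0, 0, 4.6]]]' --squeeze 48

```text
time_s: 17.45
eef_pos: [0.4898, 0.1446, 0.1782]
tool_rot: [[0.001, 1.0, 0.0], [1.0, -0.001, 0.0], [0.0, 0.0, -1.0]]
wrist_force: [0.1, 0.2, -6.0]
finger_gap: 0.586
grasp_force: 95.0
```

```bash
python3 -c "
from cell import robot
s=robot.get_state();print(s['eef_pos'],s['grasp_force'],s['wrist_force'],s['ft_torque'])"
```

```text
[0.48982406 0.14456715 0.17820516] 94.9702262878418 [ 0.08144828  0.21217941 -5.95584884] [ 0.61871504  0.05296646 -0.03178617]
```

>>> send_rows --motion '[[[0, 0, 0, 0, 0, 0, 4.5], [0, 0, 0, 0, 0, 0, 4.5], [0, 0, 0, 0, 0, 0, 4.5]]]' --squeeze 48

```text
time_s: 17.82
eef_pos: [0.4898, 0.1445, 0.1781]
tool_rot: [[0.001, 1.0, 0.0], [1.0, -0.001, -0.0], [-0.0, 0.0, -1.0]]
wrist_force: [-0.2, -0.6, -6.2]
finger_gap: 0.591
grasp_force: 95.0
```

>>> send_rows --motion '[[[0, 0, 0, 0, 0, 0, 4.8], [0, 0, 0, 0, 0, 0, 4.8]]]' --squeeze 45

```text
time_s: 18.08
eef_pos: [0.4898, 0.1445, 0.1782]
tool_rot: [[0.001, 1.0, 0.0], [1.0, -0.001, 0.0], [0.0, 0.0, -1.0]]
wrist_force: [-0.4, 0.3, -6.5]
finger_gap: 0.59
grasp_force: 95.0
```

>>> send_rows --motion '[[[0, 0, 0, 0, 0, 0, 4.95], [0, 0, 0, 0, 0, 0, 4.95]]]' --squeeze 45

```text
time_s: 18.32
eef_pos: [0.4898, 0.1445, 0.1781]
tool_rot: [[0.001, 1.0, -0.0], [1.0, -0.001, -0.0], [-0.0, -0.0, -1.0]]
wrist_force: [0.8, 0.1, -7.0]
finger_gap: 0.591
grasp_force: 95.0
```

>>> send_rows --motion '[[[0, 0, -2, 0, 0, 0, 5.0], [0, 0, -5, 0, 0, 0, 5.0], [0, 0, -5, 0, 0, 0, 5.0]]]' --squeeze 45

```text
time_s: 18.7
eef_pos: [0.4875, 0.1444, 0.1259]
tool_rot: [[0.001, 1.0, -0.006], [1.0, -0.001, -0.0], [-0.0, -0.006, -1.0]]
wrist_force: [-0.5, -0.2, -7.3]
finger_gap: 0.591
grasp_force: 94.8
```

>>> send_rows --motion '[[[0, 0, 0, 0, 0, 0, 5.03], [0, 0, 0, 0, 0, 0, 5.03]]]' --squeeze 45

```text
time_s: 18.95
eef_pos: [0.491, 0.1446, 0.1297]
tool_rot: [[0.001, 1.0, 0.003], [1.0, -0.001, 0.0], [0.0, 0.003, -1.0]]
wrist_force: [0.2, 0.4, -6.0]
finger_gap: 0.597
grasp_force: 87.5
```

>>> send_rows --motion '[[[0, 0, 0, 0, 0, 0, 5.03], [0, 0, 0, 0, 0, 0, 5.03]]]'

```text
time_s: 19.2
eef_pos: [0.4902, 0.1445, 0.1287]
tool_rot: [[0.001, 1.0, 0.001], [1.0, -0.001, 0.0], [0.0, 0.001, -1.0]]
wrist_force: [-0.7, -0.1, -6.7]
finger_gap: 0.595
grasp_force: 87.5
```

>>> send_rows --motion '[[[0, 0, 0, 0, 0, 0, 5.05], [0, 0, 0, 0, 0, 0, 5.05]]]'

```text
time_s: 19.45
eef_pos: [0.4898, 0.1445, 0.1282]
tool_rot: [[0.001, 1.0, 0.0], [1.0, -0.001, 0.0], [0.0, 0.0, -1.0]]
wrist_force: [0.1, -0.6, -6.0]
finger_gap: 0.597
grasp_force: 77.3
```

>>> send_rows --motion '[[[0, 0, 0, 0, 0, 0, 5.07], [0, 0, 0, 0, 0, 0, 5.07]]]'

```text
time_s: 19.7
eef_pos: [0.4898, 0.1445, 0.1281]
tool_rot: [[0.001, 1.0, -0.0], [1.0, -0.001, -0.0], [-0.0, -0.0, -1.0]]
wrist_force: [0.6, -0.2, -7.1]
finger_gap: 0.595
grasp_force: 67.0
```

The grip eases with the opening setpoint at about 5 N per 0.1 mm. I'll continue in small steps.

>>> send_rows --motion '[[[0, 0, 0, 0, 0, 0, 5.09], [0, 0, 0, 0, 0, 0, 5.1]]]'

```text
time_s: 19.95
eef_pos: [0.4898, 0.1446, 0.1282]
tool_rot: [[0.001, 1.0, -0.0], [1.0, -0.001, 0.0], [0.0, -0.0, -1.0]]
wrist_force: [-0.5, -0.1, -6.0]
finger_gap: 0.597
grasp_force: 51.5
```

>>> send_rows --motion '[[[0, 0, 0, 0, 0, 0, 5.11], [0, 0, 0, 0, 0, 0, 5.115], [0, 0, 0, 0, 0, 0, 5.115]]]'

```text
time_s: 20.32
eef_pos: [0.4897, 0.1444, 0.128]
tool_rot: [[0.001, 1.0, -0.0], [1.0, -0.001, -0.0], [-0.0, -0.0, -1.0]]
wrist_force: [-0.9, 0.8, -8.1]
finger_gap: 0.6
grasp_force: 39.0
```

```bash
python3 hang.py
```

```text
[0.4897 0.1444 0.128 ] 0.6004521057393225 39.04338777065277 [-0.8672  0.8247 -8.0596] [ 0.417   0.0122 -0.008 ]
prop_roller w 0.86 [260. 268.]
prop_roller s 0.7 [217. 151.]
prop_roller t 0.69 [231. 160.]
   [0.4878 0.1496 0.16  ] tool [ 0.0052 -0.0019 -0.032 ]
prop_mid s 0.97 [224. 158.]
prop_foot s 0.68 [233. 177.]
prop_foot t 0.55 [247. 162.]
   [0.4906 0.1089 0.0614] tool [-0.0355  0.001   0.0666]
```

>>> send_rows --motion '[[[0, 0, 0, 0, 0, 0, 5.115], [0, 0, 0, 0, 0, 0, 5.115]]]'

```text
time_s: 21.18
eef_pos: [0.4898, 0.1445, 0.1282]
tool_rot: [[0.001, 1.0, 0.0], [1.0, -0.001, -0.0], [-0.0, 0.0, -1.0]]
wrist_force: [-0.6, -0.0, -6.2]
finger_gap: 0.602
grasp_force: 37.6
```

```bash
python3 hang.py
```

```text
[0.4898 0.1445 0.1282] 0.6022806617541325 37.5592303276062 [-0.5543 -0.0089 -6.2215] [0.2209 0.0623 0.0219]
prop_roller w 0.95 [257. 262.]
prop_roller t 0.44 [230. 156.]
   [0.4915 0.1546 0.1717] tool [ 0.0101  0.0017 -0.0435]
prop_mid w 0.67 [259. 245.]
prop_mid t 0.62 [243. 158.]
   [0.4954 0.1232 0.102 ] tool [-0.0213  0.0056  0.0262]
prop_foot w 0.59 [257. 231.]
prop_foot s 0.83 [228. 178.]
prop_foot t 0.7 [250. 162.]
   [0.4936 0.1107 0.0548] tool [-0.0338  0.0038  0.0734]
```

>>> send_rows --motion '[[[0, 0, 0, 0, 0, 0, 5.125], [0, 0, 0, 0, 0, 0, 5.13], [0, 0, 0, 0, 0, 0, 5.13]]]'

```text
time_s: 22.15
eef_pos: [0.4898, 0.1445, 0.1282]
tool_rot: [[0.001, 1.0, -0.0], [1.0, -0.001, -0.0], [-0.0, -0.0, -1.0]]
wrist_force: [0.1, -0.1, -6.2]
finger_gap: 0.604
grasp_force: 31.2
```

```bash
python3 hang.py
```

```text
[0.4898 0.1445 0.1282] 0.6043937272544435 31.20445489883423 [ 0.1381 -0.0888 -6.2282] [ 0.1229 -0.0351 -0.0047]
prop_roller w 0.7 [258. 260.]
prop_roller s 0.81 [215. 150.]
prop_roller t 0.68 [369. 224.]
   [0.4299 0.0259 0.1621] tool [-0.1186 -0.0598 -0.034 ]
prop_mid w 0.61 [257. 244.]
prop_mid s 0.69 [221. 162.]
prop_mid t 0.56 [241. 158.]
   [0.4934 0.1325 0.1159] tool [-0.012   0.0036  0.0123]
prop_foot w 0.92 [259. 229.]
prop_foot s 0.82 [226. 177.]
prop_foot t 0.74 [234. 161.]
   [0.4891 0.1352 0.077 ] tool [-0.0093 -0.0007  0.0511]
```

>>> send_rows --motion '[[[0, 0, 0, 0, 0, 0, 5.138], [0, 0, 0, 0, 0, 0, 5.143], [0, 0, 0, 0, 0, 0, 5.143]]]'

```text
time_s: 23.12
eef_pos: [0.4898, 0.1445, 0.1282]
tool_rot: [[0.001, 1.0, 0.0], [1.0, -0.001, 0.0], [0.0, 0.0, -1.0]]
wrist_force: [0.3, -0.4, -6.9]
finger_gap: 0.602
grasp_force: 25.3
```

```bash
python3 hang.py
```

```text
[0.4898 0.1445 0.1282] 0.6018006190397388 25.32877027988434 [ 0.3341 -0.4322 -6.9217] [ 0.1472  0.0005 -0.0073]
prop_roller w 0.88 [260. 263.]
prop_roller s 0.69 [213. 148.]
prop_roller t 0.64 [229. 158.]
   [0.4906 0.1566 0.1699] tool [ 0.0121  0.0008 -0.0417]
prop_mid w 0.83 [257. 245.]
prop_mid s 0.92 [220. 158.]
prop_mid t 0.66 [241. 159.]
   [0.4923 0.1343 0.1266] tool [-0.0103  0.0024  0.0016]
prop_foot w 0.77 [259. 230.]
prop_foot s 0.61 [225. 179.]
prop_foot t 0.61 [248. 162.]
   [0.4942 0.1153 0.0539] tool [-0.0292  0.0044  0.0743]
```

Torque and triangulation both put the prop about 20° from vertical, so the remainder can come from tilting the tool. Re-grip firmly, then turn about +x.

>>> send_rows --motion '[[[0, 0, 0, 0, 0, 0, 5.1], [0, 0, 0, 0, 0, 0, 5.04], [0, 0, 3, 0.1, 0, 0, 5.04], [0, 0, 5, 0.2, 0, 0, 5.04], [0, 0, 5, 0.3, 0, 0, 5.04], [0, 0, 5, 0.35, 0, 0, 5.04], [0, 0, 5, 0.35, 0, 0, 5.04], [0, 0, 5, 0.35, 0, 0, 5.04]]]' --squeeze 90

```text
time_s: 24.72
eef_pos: [0.4899, 0.1444, 0.1782]
tool_rot: [[0.001, 1.0, 0.0], [0.94, -0.001, 0.342], [0.342, -0.0, -0.94]]
wrist_force: [0.0, -0.7, -7.0]
finger_gap: 0.596
grasp_force: 44.3
```

```bash
python3 hang.py; python3 - <<'E'
from m import *
p=cams.capture("scene");q=cams.capture("wrist")
cv2.imwrite("pics/c8.png",np.hstack([cv2.resize(p["img"][90:210,150:310,::-1],(400,300),interpolation=cv2.INTER_CUBIC),cv2.resize(q["img"][:,:,::-1],(400,300))]))
E
```

```text
[0.4899 0.1444 0.1782] 0.5961438177838615 44.285316467285156 [ 0.0225 -0.7372 -6.9605] [-0.5017 -0.0301  0.    ]
prop_roller w 0.55 [258. 261.]
prop_roller s 0.65 [218. 130.]
prop_roller t 0.66 [235. 154.]
   [0.4911 0.1388 0.2158] tool [ 0.0076  0.0012 -0.0373]
prop_mid w 0.69 [258. 245.]
prop_mid s 0.9 [219. 145.]
prop_mid t 0.66 [241. 157.]
   [0.493  0.1345 0.1669] tool [-0.0131  0.0032  0.0072]
prop_foot w 0.83 [258. 231.]
prop_foot s 0.93 [220. 169.]
prop_foot t 0.48 [238. 160.]
   [0.4926 0.1388 0.0968] tool [-0.0331  0.0027  0.0745]
```

View pics/c8.png

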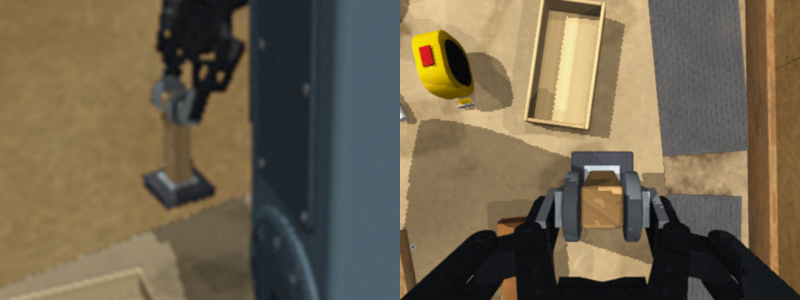

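The scene crop shows the prop hanging upright, foot down at (180,185), and the wrist view shows the foot behind the roller. Next is the station pose, measured from the rails in the top image.

```bash
python3 - <<'E'
from m import *
p=cams.capture("top");g=p["img"][120:215,325:440]
hsv=cv2.cvtColor(g,cv2.COLOR_RGB2HSV)
m=((hsv[:,:,1]>135)&(hsv[:,:,0]<18)&(hsv[:,:,2]>110)).astype(np.uint8)
n,l,st,c=cv2.connectedComponentsWithStats(m)
for i in range(1,n):
    if st[i,4]>25:
        ys,xs=np.where(l==i);W=np.array([at(p,(x+325,y+120),.022)[:2] for x,y in zip(xs,ys)])
        ev,V=np.linalg.eigh(np.cov(W.T));d=V[:,1];d=-d if d[1]<0 else d
        print(st[i],W.mean(0),"len",np.ptp(W@d),"yaw",np.arctan2(-d[0],d[1]))
for k in range(3):
    for c in("top","scene"): meas(["prop_place","station"],c,dict(prop_place=.012,station=0))
cv2.imwrite("pics/rails.png",cv2.resize(np.hstack([g,np.repeat(m[:,:,None]*255,3,2)])[:,:,::-1],None,fx=3.4,fy=3.4,interpolation=cv2.INTER_NEAREST))
E
```

```text
prop_place top 0.75 [357.5 172.6] [ 0.4623 -0.2168  0.012 ]
station top 0.67 [356.5 172. ] [ 0.4656 -0.2166  0.    ]
prop_place top 0.59 [356.3 174.6] [ 0.4563 -0.213   0.012 ]
station top 0.89 [358.  170.3] [ 0.4707 -0.2213  0.    ]
prop_place top 0.97 [357.9 176.4] [ 0.4508 -0.2175  0.012 ]
station top 0.58 [354.9 171.9] [ 0.466  -0.2118  0.    ]
```

View pics/rails.png

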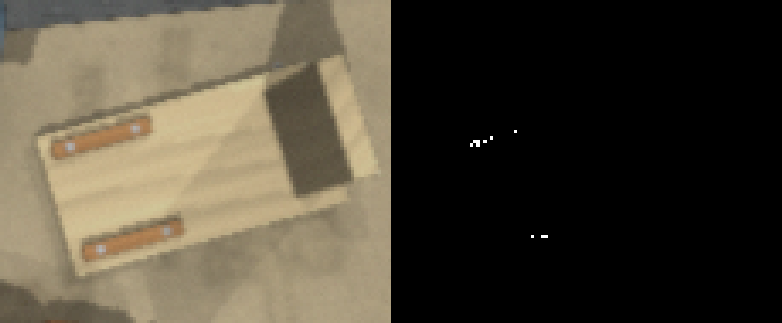

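Both rails are clear in the crop, centred at about (101,137) and (133,239). I'll loosen the mask and measure.

```bash
cat > st.py <<'E'
from m import *
def station():
    p=cams.capture("top");g=p["img"][120:195,330:385]
    lab=cv2.cvtColor(g,cv2.COLOR_RGB2LAB).astype(int)
    m=(lab[:,:,1]>141).astype(np.uint8)
    m=cv2.morphologyEx(m,cv2.MORPH_CLOSE,np.ones((3,3)))
    n,l,st,c=cv2.connectedComponentsWithStats(m);C=[];D=[]
    for i in range(1,n):
        if st[i,4]>60:
            cen,(w,h),_=r=cv2.minAreaRect(np.argwhere(l==i)[:,::-1].astype(np.float32))
            b=cv2.boxPoints(r)+[330,120];W=np.array([at(p,v,.022)[:2] for v in b])
            e=W[1]-W[0] if np.linalg.norm(W[1]-W[0])>np.linalg.norm(W[2]-W[1]) else W[2]-W[1]
            e=e if e[1]>0 else -e
            print(st[i],W.mean(0),"len",np.linalg.norm(e),"yaw",np.arctan2(-e[0],e[1]));C.append(W.mean(0));D.append(np.arctan2(-e[0],e[1]))
    if len(C)==2:
        d=C[0]-C[1];print("mid",(C[0]+C[1])/2,"sep",np.linalg.norm(d),"yaw perp",np.arctan2(d[1],d[0]))
station()
E
python3 st.py
python3 - <<'E'
import cv2
g=cv2.imread("pics/rails.png")[::1];r=g[137,101],g[239,120],g[190,110],g[290,40]
print(r,[cv2.cvtColor(x.reshape(1,1,3),cv2.COLOR_BGR2LAB).ravel() for x in r])
E
sed -i 's/>141/>TH/; s/^def station():/TH=137\ndef station():/' st.py; python3 st.py; sed -i 's/TH=137/TH=139/' st.py; python3 st.py
```

```text
(array([ 78, 125, 171], dtype=uint8), array([ 84, 128, 174], dtype=uint8), array([134, 174, 193], dtype=uint8), array([102, 128, 140], dtype=uint8)) [array([143, 140, 160], dtype=uint8), array([146, 140, 159], dtype=uint8), array([183, 129, 151], dtype=uint8), array([138, 128, 144], dtype=uint8)]
[16 36 18  8 64] [ 0.4994 -0.2068] len 0.05056071813709003 yaw 0.26346298929665807
[24 67 19  8 72] [ 0.4068 -0.2293] len 0.05308081308562749 yaw 0.2636999446311977
mid [ 0.4531 -0.218 ] sep 0.0953390265241105 yaw perp 0.2389267671023696
```

>>> send_rows --motion '[[[0, 0, 0, 0, 0, 0, 4.6], [0, 0, 0, 0, 0, 0, 4.6], [-0.3, -3, 0, 0, 0, 0.03, 4.6], [-0.8, -7, 0, 0, 0, 0.06, 4.6], [-1.3, -12, 0, 0, 0, 0.1, 4.6], [-1.9, -17, 0, 0, 0, 0.14, 4.6], [-2.5, -22, 0, 0, 0, 0.18, 4.6], [-3, -27, 0, 0, 0, 0.22, 4.6], [-3.5, -32, 0, 0, 0, 0.25, 4.6], [-3.8, -35, 0, 0, 0, 0.25, 4.6], [-3.8, -35.7, 0, 0, 0, 0.25, 4.6], [-3.8, -35.7, 0, 0, 0, 0.25, 4.6]]]' --squeeze 80

```text
time_s: 28.02
eef_pos: [0.452, -0.2125, 0.178]
tool_rot: [[-0.231, 0.969, -0.084], [0.91, 0.246, 0.333], [0.343, 0.0, -0.939]]
wrist_force: [-0.1, 0.4, -6.7]
finger_gap: 0.588
grasp_force: 85.8
```

>>> send_rows --motion '[[[0, 0, -2, 0, 0, 0, 4.6], [0, 0, -4, 0, 0, 0, 4.6], [0, 0, -5, 0, 0, 0, 4.6], [0, 0, -5, 0, 0, 0, 4.6], [0, 0, -5, 0, 0, 0, 4.6]]]'

```text
time_s: 28.65
eef_pos: [0.4524, -0.2126, 0.129]
tool_rot: [[-0.232, 0.969, -0.084], [0.911, 0.247, 0.331], [0.342, 0.0, -0.94]]
wrist_force: [0.3, 0.2, -5.6]
finger_gap: 0.588
grasp_force: 85.7
```

```bash
python3 hang.py; python3 - <<'E'
from m import *
q=cams.capture("wrist");save(q,"w9");p=cams.capture("scene")
cv2.imwrite("pics/c9.png",np.hstack([q["img"][:,:,::-1],cv2.resize(p["img"][90:200,280:360,::-1],(279,384),interpolation=cv2.INTER_CUBIC)]))
E
```

```text
[ 0.4524 -0.2126  0.129 ] 0.5878024926718141 85.71022868156433 [ 0.3217  0.1845 -5.6369] [-0.5761 -0.1733  0.0177]
prop_roller w 0.66 [259. 262.]
prop_roller s 0.51 [332. 123.]
prop_roller t 0.64 [372. 169.]
   [ 0.4555 -0.2191  0.1627] tool [ 0.0048  0.0014 -0.0341]
prop_mid w 0.67 [259. 244.]
prop_mid s 0.59 [330. 135.]
prop_mid t 0.68 [370. 169.]
   [ 0.458  -0.2215  0.1214] tool [-0.012   0.0032  0.0037]
prop_foot w 0.7 [259. 229.]
prop_foot s 0.64 [330. 137.]
prop_foot t 0.84 [361. 173.]
   [ 0.4501 -0.2071  0.1222] tool [ 0.0031 -0.0009  0.0084]
```

View pics/c9.png

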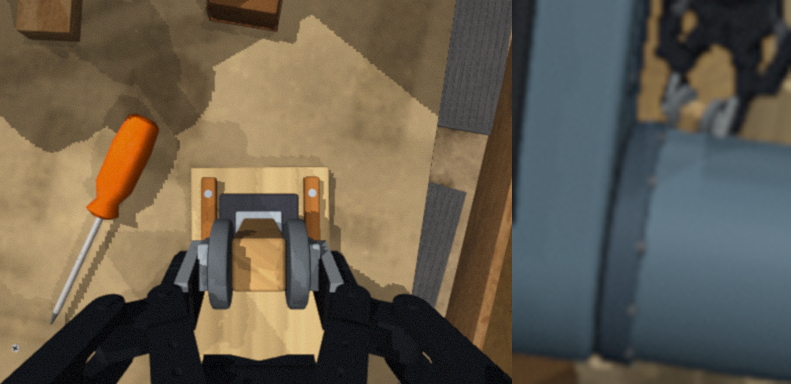

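The wrist view shows the foot (columns 218–300, front edge at row 194) lying between the two rails (columns 208 and 312, ends at row 178) on the board (columns 191–328), with yaw well aligned. I've gone over the picture allowance, so from here I'll work from numbers only.

```bash
python3 - <<'E'
from m import *
p=cams.capture("wrist");s=robot.get_state();t=s["eef_pos"];g=p["img"].astype(int)
def edge(line,lo,hi):  # subpixel-ish strongest step
    d=np.abs(np.diff(cv2.GaussianBlur(line.astype(np.float32),(1,5),0),axis=0)).sum(1);return lo+int(np.argmax(d[lo:hi]-0))-lo+0.5 if 0 else lo+int(np.argmax(d[lo:hi]))+.5
for c in(206,208,210): print("railL end",c,edge(g[:,c],171,190))
for c in(310,312,314): print("railR end",c,edge(g[:,c],171,190))
for c in(230,245,260,275,290): print("board",c,edge(g[:,c],160,176),"foot front",edge(g[:,c],185,204))
for r in(200,206): 
    print("row",r,"railL",edge(g[r],196,206),edge(g[r],211,219),"foot",edge(g[r],217,226),edge(g[r],294,303),"railR",edge(g[r],302,309),edge(g[r],315,325))
y=np.array([-np.sin(.25),np.cos(.25),0])
S=[]
for uv,z,l in(((208.5,178.5),.022,.045),((312,178.5),.022,.045),((259.5,168.5),.012,.055)):
    X=at(p,uv,z);print("pt",uv,X,"->org",(X-l*y)[:2])
for z in(.068,.072,.076):
    X=at(p,(259,194),z);print("foot front z",z,X,"ctr",(X-.03*y)[:2])
    a,b=at(p,(218,200),z),at(p,(300,200),z);print(" foot width",np.linalg.norm(a-b))
X=at(p,(258.5,262),.1666);print("roller",X); a,b=at(p,(208.5,178.5),.022),at(p,(312,178.5),.022);d=b-a;print("rail sep",np.linalg.norm(d),"yaw",np.arctan2(d[1],d[0]))
E
```

```text
railL end 206 176.5
railL end 208 189.5
railL end 210 176.5
railR end 310 188.5
railR end 312 188.5
railR end 314 189.5
board 230 167.5 foot front 192.5
board 245 167.5 foot front 192.5
board 260 167.5 foot front 192.5
board 275 167.5 foot front 192.5
board 290 167.5 foot front 192.5
row 200 railL 200.5 214.5 foot 219.5 298.5 railR 302.5 324.5
row 206 railL 200.5 213.5 foot 219.5 298.5 railR 302.5 324.5
pt (208.5, 178.5) [ 0.4005 -0.1862  0.022 ] ->org [ 0.4116 -0.2298]
pt (312, 178.5) [ 0.4911 -0.1631  0.022 ] ->org [ 0.5022 -0.2067]
pt (259.5, 168.5) [ 0.4427 -0.1652  0.012 ] ->org [ 0.4563 -0.2185]
foot front z 0.068 [ 0.4481 -0.1887  0.068 ] ctr [ 0.4556 -0.2178]
 foot width 0.06214207936653179
foot front z 0.072 [ 0.4481 -0.1887  0.072 ] ctr [ 0.4556 -0.2178]
 foot width 0.06111619835503005
foot front z 0.076 [ 0.4481 -0.1888  0.076 ] ctr [ 0.4556 -0.2178]
 foot width 0.06009031734352843
roller [ 0.4554 -0.2188  0.1666]
rail sep 0.09346544155382573 yaw 0.24941987216071662
```

Station origin comes out at about (0.4567, -0.2184) and the foot centre at (0.4556, -0.2178), tilt under 1°. The fit is within 1–2 mm and the foot is about 40 mm above the board. Now lower gently.

>>> send_rows --motion '[[[0.1, 0, -1, 0, 0, 0, 4.6], [0.1, 0, -2, 0, 0, 0, 4.6], [0.1, 0, -2.8, 0, 0, 0, 4.6], [0.1, 0, -3.3, 0, 0, 0, 4.6], [0.1, 0, -3.5, 0, 0, 0, 4.6], [0.1, 0, -3.5, 0, 0, 0, 4.6]]]'

```text
time_s: 30.15
eef_pos: [0.4529, -0.2125, 0.0932]
tool_rot: [[-0.231, 0.969, -0.085], [0.91, 0.247, 0.332], [0.343, -0.0, -0.939]]
wrist_force: [0.6, -0.3, -6.2]
finger_gap: 0.591
grasp_force: 85.8
```

>>> send_rows --motion '[[[0, 0, -0.1, 0, 0, 0, 4.6], [0, 0, -0.2, 0, 0, 0, 4.6], [0, 0, -0.2, 0, 0, 0, 4.6]]]'

```text
time_s: 30.52
eef_pos: [0.4528, -0.2125, 0.0912]
tool_rot: [[-0.231, 0.969, -0.085], [0.91, 0.247, 0.332], [0.343, -0.0, -0.939]]
wrist_force: [0.3, 0.4, -6.1]
finger_gap: 0.593
grasp_force: 85.8
```

>>> send_rows --motion '[[[0, 0, -0.1, 0, 0, 0, 4.6], [0, 0, -0.1, 0, 0, 0, 4.6], [0, 0, -0.1, 0, 0, 0, 4.6]]]'

```text
time_s: 30.9
eef_pos: [0.4528, -0.2125, 0.0902]
tool_rot: [[-0.231, 0.969, -0.085], [0.91, 0.246, 0.332], [0.343, -0.0, -0.939]]
wrist_force: [-0.0, 0.4, -6.4]
finger_gap: 0.586
grasp_force: 85.8
```

>>> send_rows --motion '[[[0, 0, -0.1, 0, 0, 0, 4.6], [0, 0, -0.1, 0, 0, 0, 4.6]]]'

```text
time_s: 31.15
eef_pos: [0.4527, -0.2124, 0.0891]
tool_rot: [[-0.231, 0.969, -0.085], [0.91, 0.246, 0.332], [0.343, -0.0, -0.939]]
wrist_force: [0.3, 0.1, -6.7]
finger_gap: 0.585
grasp_force: 85.8
```

>>> send_rows --motion '[[[0, 0, -0.1, 0, 0, 0, 4.6], [0, 0, -0.1, 0, 0, 0, 4.6]]]'

```text
time_s: 31.4
eef_pos: [0.4527, -0.2124, 0.088]
tool_rot: [[-0.231, 0.969, -0.085], [0.91, 0.246, 0.332], [0.343, -0.001, -0.939]]
wrist_force: [-0.3, -0.4, -6.8]
finger_gap: 0.592
grasp_force: 85.8
```

>>> send_rows --motion '[[[0, 0, -0.1, 0, 0, 0, 4.6], [0, 0, -0.1, 0, 0, 0, 4.6]]]'

```text
time_s: 31.65
eef_pos: [0.4528, -0.2124, 0.0871]
tool_rot: [[-0.231, 0.969, -0.085], [0.91, 0.246, 0.332], [0.343, -0.0, -0.939]]
wrist_force: [-0.6, -0.5, -6.6]
finger_gap: 0.591
grasp_force: 85.8
```

>>> send_rows --motion '[[[0, 0, -0.1, 0, 0, 0, 4.6], [0, 0, -0.1, 0, 0, 0, 4.6]]]'

```text
time_s: 31.9
eef_pos: [0.4529, -0.2125, 0.0862]
tool_rot: [[-0.232, 0.969, -0.085], [0.91, 0.247, 0.332], [0.343, -0.0, -0.939]]
wrist_force: [-0.4, 0.5, -6.1]
finger_gap: 0.588
grasp_force: 86.1
```

>>> send_rows --motion '[[[0, 0, -0.1, 0, 0, 0, 4.6], [0, 0, -0.1, 0, 0, 0, 4.6]]]'

```text
time_s: 32.15
eef_pos: [0.4529, -0.2125, 0.0861]
tool_rot: [[-0.232, 0.969, -0.085], [0.91, 0.247, 0.332], [0.343, -0.0, -0.939]]
wrist_force: [-2.7, 2.4, 6.0]
finger_gap: 0.592
grasp_force: 86.9
```

```bash
python3 hang.py
```

```text
[ 0.4529 -0.2125  0.0861] 0.5920109511740455 86.87886357307434 [-2.7316  2.4485  5.9721] [0.368  0.5409 0.0798]
prop_roller t 0.81 [370. 171.]
prop_mid w 0.73 [255. 241.]
prop_mid t 0.71 [367. 172.]
   [ 0.4503 -0.2091  0.143 ] tool [ 0.0232 -0.0017 -0.0521]
prop_foot w 0.76 [258. 232.]
prop_foot t 0.88 [358. 172.]
   [ 0.4582 -0.2131  0.0381] tool [-0.0183  0.005   0.0445]
```

Contact is gentle, about 12 N. Ease the grip in steps, then open and withdraw.

>>> send_rows --motion '[[[0, 0, 0, 0, 0, 0, 4.9], [0, 0, 0, 0, 0, 0, 5.0], [0, 0, 0, 0, 0, 0, 5.06], [0, 0, 0, 0, 0, 0, 5.1], [0, 0, 0, 0, 0, 0, 5.13], [0, 0, 0, 0, 0, 0, 5.16], [0, 0, 0, 0, 0, 0, 5.2], [0, 0, 0, 0, 0, 0, 5.3], [0, 0, 0, 0, 0, 0, 5.3]]]'

```text
time_s: 33.88
eef_pos: [0.4531, -0.2127, 0.0851]
tool_rot: [[-0.231, 0.969, -0.084], [0.911, 0.246, 0.332], [0.342, 0.0, -0.94]]
wrist_force: [-0.6, 0.1, -1.1]
finger_gap: 0.623
grasp_force: 0.0
```

>>> send_rows --motion '[[[0, 0, 0, 0, 0, 0, 5.8], [0, 0, 0, 0, 0, 0, 6.6], [0, 0, 0, 0, 0, 0, 6.8], [0.1, -0.3, 1, 0, 0, 0, 6.8], [0.2, -0.7, 2, 0, 0, 0, 6.8], [0.35, -1.4, 4, 0, 0, 0, 6.8], [0.5, -2, 6, 0, 0, 0, 6.8], [0.5, -2, 10, 0, 0, 0, 6.8], [0.5, -2, 14, 0, 0, 0, 6.8], [0.5, -2, 16, 0, 0, 0, 6.8], [0.5, -2, 16, 0, 0, 0, 6.8]]]'

```text
time_s: 35.25
eef_pos: [0.4584, -0.2332, 0.2465]
tool_rot: [[-0.232, 0.969, -0.083], [0.911, 0.246, 0.33], [0.34, 0.001, -0.94]]
wrist_force: [-0.1, 0.7, 0.1]
finger_gap: 0.796
grasp_force: 0.0
```

```bash
python3 - <<'E'
from m import *
s=robot.get_state();print(s["eef_pos"],s["wrist_force"],s["qvel"])
p,o=meas(["prop_roller","prop_mid","prop_foot","prop_place"],"wrist",dict(prop_roller=.122,prop_mid=.077,prop_foot=.012,prop_place=.012))
q,o2=meas(["prop_roller","prop_mid","prop_foot","prop_place"],"top",dict(prop_roller=.122,prop_mid=.077,prop_foot=.012,prop_place=.012))
for n in o:
    if n in o2: print(n,tri([p,q],[o[n][0],o2[n][0]]))
E
```

```text
[ 0.4584 -0.2332  0.2465] [-0.1261  0.6939  0.1426] [-0.0001  0.0356  0.0503 -0.0054 -0.0215 -0.0005]
prop_roller wrist 0.75 [258.7 200.7] [ 0.4564 -0.2158  0.122 ]
prop_mid wrist 0.64 [145.3 195.4] [ 0.3344 -0.2417  0.077 ]
prop_foot wrist 0.88 [257.6 199.8] [ 0.4554 -0.217   0.012 ]
prop_roller top 0.84 [366.9 170.6] [ 0.4543 -0.2168  0.122 ]
prop_mid top 0.57 [366.7 171.1] [ 0.4584 -0.2277  0.077 ]
prop_foot top 0.75 [357.9 173.2] [ 0.4605 -0.2179  0.012 ]
prop_place top 0.79 [359.7 174.3] [ 0.457  -0.2232  0.012 ]
prop_roller [ 0.4554 -0.2163  0.1219]
prop_mid [ 0.4224 -0.196   0.3032]
prop_foot [ 0.4572 -0.2158  0.0248]
```

The prop stands upright: roller at (0.455, -0.216, 0.122) and foot at about (0.456, -0.217). Both are within a few mm of the place at (0.457, -0.218), and the fingers are clear. Let the arm settle and hand in.

>>> send_rows --motion '[[[0, 0, 0, 0, 0, 0, 6.8], [0, 0, 0, 0, 0, 0, 6.8], [0, 0, 0, 0, 0, 0, 6.8]]]'

```text
time_s: 36.12
eef_pos: [0.4578, -0.2325, 0.2452]
tool_rot: [[-0.231, 0.969, -0.085], [0.91, 0.247, 0.332], [0.343, -0.0, -0.939]]
wrist_force: [-0.6, 0.3, 0.6]
finger_gap: 0.795
grasp_force: 0.0
```

```bash
python3 -c "
from cell import robot
print(robot.hand_in())"
```

```text
the job is handed in; nothing more can be done
None
```

The job is handed in at about 36 s; no verdict came back, but by my last measurement the prop stands upright and released on the station, within a few mm of the middle between the rails (I viewed 12 pictures, two over the limit of 10).

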